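# Turn the cart wheel to its index hole and lock it with the pin

### The job

The cart wheel on the bench stand has one hole in the rim of its steel index disc, now hidden underneath. Rubbing the tyre gently with a fingertip, turn the wheel until that hole stands still at the top, right under the stand's guide hole; then fetch the smooth locking pin from the wooden block and lower it gently through the guide into the wheel until its shoulder rests on the guide, let go, and leave the other things on the bench where they are.

Things in the scene. Friction and masses are not known exactly. Their poses are not given: they have to be found in the camera images.
- stand: Fixed bench stand with a free cart wheel. Origin under the wheel's middle; x along the level axle, z up; turned up to 0.3 rad. Base 160 x 160 x 12 mm. Along x: upright -59 to -45 mm (robot's side, 56 mm wide), index disc -34 to -8, tyre +4 to +44. A sheet on the +x edge, top 80 mm up, hides the wheel's bottom. More than 20 N on stand or wheel, by fingers or pin, is too hard.
- wheel: The wheel; origin on the axle's axis, 125 mm above the bench, at the stand's middle. Its x is the axle, its z points at the index hole. Turns without end, either way; about 0.5 to 1 N of rub at the tread turns it, it coasts briefly, then stays. Tyre and steel index disc turn as one. The axle is sprung: pressed from above the wheel sinks about 1 mm per 7 N (10 mm at most) and comes back.
- tread (a point): Fixed point 90 mm above the axle (215 mm up, x = +24 mm in the stand), over the middle of the tyre's 40 mm wide tread, open from above; axes as the stand. The tyre runs 5 mm out of true: its top is 85 to 95 mm above the axle as it turns, so feel for it. 4 to 10 N of press drags it along, less may slip. Rub along y, up to 60 mm either side of here.
- index_hole (a point): Mouth of the only hole in the index disc's rim (disc radius 63 mm, 26 mm thick): 13 mm square, 23 mm deep, radial. Point 62.5 mm from the axis, at x = -21 mm in the stand; z points outward along the hole, x along the axle. Starts in the lower part of the wheel, out of sight; when at the top it lies 15.5 mm straight below guide_mouth.
- valve_stem (a point): Short black stem, 10 mm thick, standing 14 mm out of the wheel's aluminium face (+x side), 50 mm from the axis at the same angle as the index hole: when it is straight above the hub, so is the hole.
- guide_mouth (a point): Middle of the top opening of the guide hole, 13 mm square, 12 mm deep, in the flat steel block (49 x 46 mm, top 203 mm above the bench) on the upright, over the index disc; axes as the stand. The tyre's side is 25 mm away on +x and rises 7 to 17 mm above the block, so close the fingers along the stand's y here.
- pin: Loose smooth steel pin standing in the wooden block, about 120 g. Origin: its tip. Shaft 10 mm thick, 36 mm long, last 8 mm tapered to 4 mm; above it a round knob 20 mm thick, 44 mm tall (36 to 80 mm from the tip) to grip from above. Seated, its shoulder is on the guide, its tip 20 mm deep in the wheel; the taper draws the free wheel in by up to 4 mm.
- pin_shoulder (a point): On the pin's axis at the underside of its knob, 36 mm above the tip; z along the pin, upward.
- rack: Fixed wooden block, 60 x 120 mm, 45 mm tall, origin under its centre, turned by up to 0.5 rad. Two holes 60 mm apart along its y: at y = +30 mm (15 mm wide) stands the locking pin, knob on the block's top; at y = -30 mm (21 mm wide) stands an ordinary bolt.
- bolt: Bystander: loose dark bolt with six-sided head 28 mm wide, 11 mm tall, shaft 16 mm thick, standing in the block's other hole; too thick for the guide. Origin: its foot.
- paint_can: Bystander: loose can, 72 mm thick, 115 mm tall, behind the work. Origin under its centre.
- spray: Bystander: loose white spray bottle, 76 mm thick, 190 mm tall, far left. Origin under its centre.
- tape: Bystander: loose roll of grey tape lying flat, 90 mm across, 24 mm tall, between the robot and the work. Origin under its centre.
- mug: Bystander: loose mug, 80 mm wide, 95 mm tall, far right. Origin under its centre.

How it is judged:
On the way:
1. the index hole stands still at the top under the guide hole, the pin not yet taken (horizontal distance between index_hole and guide_mouth below 0.006 m and z of index_hole in the frame of stand above 0.175 m and angular speed of wheel below 0.1 rad/s and distance of pin from where it was at the start of the episode below 0.01 m), for 0.3 s.
At the end, for the whole second after the job is handed in: The index hole is at the top within 6 mm (seen from above) of the guide hole; the pin stands through guide and wheel, within 0.12 rad of upright, the middle of its shoulder within 5 mm of the guide's mouth, released and at rest (horizontal distance between index_hole and guide_mouth below 0.006 m and z of index_hole in the frame of stand above 0.175 m and distance between pin_shoulder and guide_mouth below 0.005 m and angle between pin's own z axis and vertical below 0.12 rad and linear speed of pin below 0.02 m/s); the robot touches nothing.
It fails at once if the fingers push on the wheel or stand with more than 20 N (contact force between the fingers and stand above 20 N).
It fails at once if the pin is pushed on the wheel or stand with more than 20 N (contact force between pin and stand above 20 N).
It fails at once if another thing on the bench is shoved more than 30 mm (distance of any of bolt, paint_can, spray, tape, mug from where it was at the start of the episode above 0.03 m).
It also fails if it takes over 72 s, if anything falls off the work surface, if the arm or the gripper's body presses on something with over 40 N, if the wrist force passes 120 N, or if a joint passes its speed limit or range.

### The arm

A 6-joint arm with a two-finger parallel gripper is mounted at the origin on the work surface. World frame = base frame: x ahead of the robot, y to its left, z up, the work surface at z = 0. Lengths are in m, angles in rad, forces in N, time in s.
With the tool pointing down it reaches from about 0.35 to 0.975 m from the base axis. Payload 7.1 kg.
Tool frame: the origin (TCP) lies on the centre line of the jaws, within the pads' length; the fingertips stand 14 mm ahead of it and the grasp point (between the pads) lies 5 mm behind it; z points along the fingers, y is the line along which they close (so a half turn about z gives the same grasp; the last joint's range is limited). The gripper opens to 88 mm and grips with 3 to 60 N. Pads are 20 mm wide; open, the fingers measure 115 mm over their backs; the gripper's body (75 mm by 178 mm) begins 61 mm behind the grasp point.
Start: joints at [-1.224, 0.423, 1.63, -0, 1.089, -0.019], TCP at [0.224, -0.584, 0.237] pointing down, gripper open.
Joint ranges: [-3, 3], [-0.9, 2.11], [0.09, 2.58], [-1.31, 4.45], [0.11, 2.69], [-2.54, 2.54]. Speed limits (rad/s): [2.39, 2.39, 3.01, 3.14, 3.14, 3.14].

### API

Orientations are given as a rotation vector (axis times angle).
In Python, from rig import manip gives the robot as it stands.
- The arm moves only by the shell command python3 jog.py [OPENING] [FORCE], which reads ROWS from standard input. ROWS is a JSON object with one list for each field, all of the same length, 1 to 20, a row being the entries at one place: tx, ty, tz (the shift in units of 25 mm), yaw (a turn about the tool's z in units of 0.2 rad); each row shifts and turns the commanded pose from where the row before left it, along the tool's axes as they then stand; what a row does not reach is not made up. A row lasts 1/10 s, in which the tool goes at most 0.05 m and 0.15 rad, less where a joint would pass 70% of its speed; a pose out of reach is approached as far as the arm can. OPENING is the finger opening in m, set as the command begins (- or left out keeps the last). The fingers move at their own pace and stop on an object; FORCE is the grip in N (left out, the last holds). Time passes only in rows, so rows that do not move let the fingers close. It prints the time, the measured TCP pose, the force, the opening and the grip force at its end. Input that does not fit is refused with a message, and nothing moves.
- manip.observe(): the state, without advancing time (a new reading comes with each control period).
- manip.capture(name): name is "side" or "top" or "wrist"; returns (picture, depth): 384x512x3 uint8, red, green, blue; 384x512 float32, m along the optical axis (not along the pixel's ray), 0 where there is no reading.
- manip.get_calibration(name): a dict with "fx", "fy", "cx", "cy" (pixels), "R" (3x3) and "t" (3): a world point X has camera coordinates R X + t; the wrist camera has in their place "mount" (4x4, takes a point from camera to tool coordinates, whose origin is the TCP and whose axes are the flange's). Camera axes: x right, y down, z forward; pixel columns grow to the right and rows downward; lengths in m; the calibration is good to about 2 mm. A picture is of the moment at which its call begins: read the wrist's pose just before it. get_calibration takes no time and is no camera call.
- manip.finish_job(): hands the job in; it is judged then, once.
The state is a dict: "time": time; "joint_pos": joint angles; "joint_velocities": joint speeds; "joint_torque": joint torques, N m; "eef_pos": TCP position; "tcp_rot": TCP orientation; "force": force on the tool from outside, world axes, zero at the start; "ft_torque": the same for the moment, N m; "finger_gap": finger opening in m; "grasp_force": force on a finger pad.
Only numpy, scipy, OpenCV 4.12 (cv2) and the standard library are available. Lean on these libraries where they do the work, as an engineer would, in place of code of your own. Each camera call takes 0.05 s, during which the arm holds its last target. There are 200 camera calls.

## Working session

There is one attempt and no reset: what is moved stays moved. The work goes in short steps, Python scripts to look and compute and a shell command to move; the robot and the scene stay as the last step left them, time stands still between calls to the robot, and variables do not carry over. Pictures are saved under pics/ and viewed, at most 10 in all, crops included, and the job is handed in when it is done.

```bash
ls; mkdir -p pics
cat > h.py <<'E'
import numpy as np,cv2
from rig import manip
from scipy.spatial.transform import Rotation as Rot
def cap(n):
    s=manip.observe(); p,d=manip.capture(n); c=manip.get_calibration(n)
    if 'mount' in c:
        T=np.eye(4);T[:3,:3]=Rot.from_rotvec(s['tcp_rot']).as_matrix();T[:3,3]=s['eef_pos'];M=T@np.array(c['mount']);R=M[:3,:3];t=M[:3,3]
    else:
        R=np.array(c['R']).T;t=-R@np.array(c['t'])
    v,u=np.mgrid[:384,:512]
    P=np.stack([(u-c['cx'])/c['fx']*d,(v-c['cy'])/c['fy']*d,d],-1)@R.T+t
    P[d==0]=np.nan
    return p,d,P
def save(n,p):cv2.imwrite(f'pics/{n}.png',p[...,::-1])
E
python3 - <<'E'
from h import *
print(manip.observe())
a=[]
for n in('side','top'):
    p,d,P=cap(n);a.append(p);np.save(n+'.npy',P);c=manip.get_calibration(n);print(n,-np.array(c['R']).T@c['t'],np.array(c['R'])[2],c['fx'])
save('a',cv2.resize(np.vstack(a),(450,675)) if 0 else cv2.resize(np.hstack(a),(800,300)))
save('side0',a[0]);save('top0',a[1])
E
```

```text
jog.py
pics
rig.py
{'time': 0.0, 'joint_pos': array([-1.22400705e+00,  4.23853979e-01,  1.63069351e+00,  1.82238604e-06,
        1.08861482e+00, -1.90040734e-02]), 'joint_velocities': array([-9.57072126e-04, -3.04667893e-04, -2.85219827e-04,  2.49073450e-04,
       -1.29450547e-03, -2.40988950e-05]), 'joint_torque': array([-8.19563229e-04, -5.44625759e+01, -2.73667306e+01,  6.42346242e-02,
        2.26948113e-02, -1.37462407e-04]), 'eef_pos': array([ 0.22339306, -0.58312858,  0.23589211]), 'tcp_rot': array([-3.08767112e+00, -5.71105755e-01,  3.99588735e-04]), 'force': array([0.77091359, 0.09766963, 0.13809776]), 'ft_torque': array([0.01749382, 0.03096086, 0.02392157]), 'grasp_force': 0.0, 'finger_gap': 0.08776249436683921}
side [0.26497837 0.77069714 0.70562169] [ 0.31502563 -0.76078085 -0.5674252 ] 355.7684021060609
top [ 0.52455453 -0.01174087  1.16523151] [ 0.04392445  0.00599585 -0.99901686] 375.99756125986124
```
View pics/top0.png

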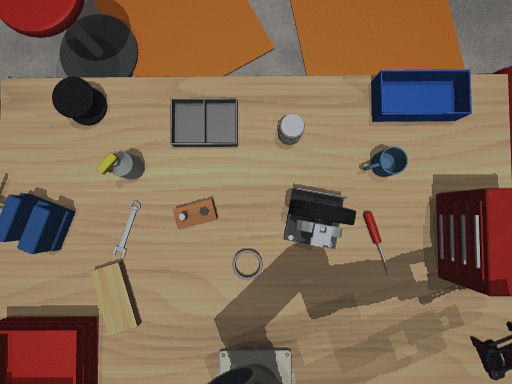

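View pics/side0.png

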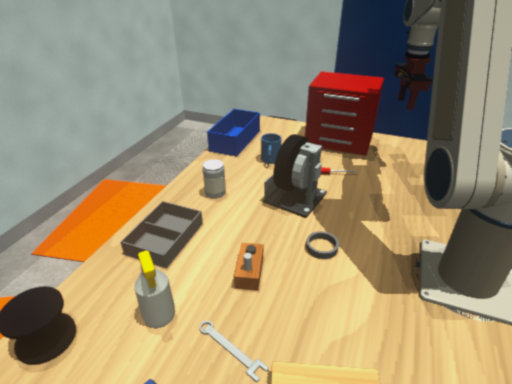

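The top view shows the stand at about (322,218), with its guide block at (320,235). The rack is at (195,212), the tape at (248,264), the can at (291,128) and the mug at (390,160). Next I'll measure them.

Run:
```python
from h import *
P=np.load('top.npy')
print('z rack');
def pts(r0,r1,c0,c1,lo,hi):
    Q=P[r0:r1,c0:c1].reshape(-1,3);return Q[(Q[:,2]>lo)&(Q[:,2]<hi)]
def rect(Q):
    r=cv2.minAreaRect(Q[:,:2].astype(np.float32)*1000);return len(Q),np.round(r[0],1),np.round(r[1],1),round(r[2],1),Q[:,2].mean().round(4)
print('table',np.nanmedian(P[150:180,200:260,2]))
print('rack',rect(pts(190,235,165,225,.035,.05)))
for nm,a in(('bolt?',(.052,.06)),('pin?',(.08,.095))):
    print(nm,rect(pts(190,235,165,225,*a)))
print('guide',rect(pts(185,260,275,365,.197,.2055)))
print('base',rect(pts(175,265,270,365,.006,.02)))
print('sheet?',rect(pts(175,265,270,365,.07,.09)))
Q=pts(175,265,270,365,.1,.3);print('tyre z',np.nanmax(Q[:,2]));print('tyre',rect(Q[Q[:,2]>.207]))
np.set_printoptions(linewidth=250,suppress=True)
print((P[178:258:3,276:368:4,2]*1000).round().astype(int))
p=cv2.imread('pics/top0.png')
a=cv2.resize(p[170:270,265:375],(550,500),interpolation=cv2.INTER_CUBIC);cv2.imwrite('pics/z1.png',a)
print(manip.get_calibration('wrist'))
```

```text
z rack
table -0.0002913215912199174
rack (700, array([523.2, 177.8]), array([ 59.9, 120.6]), 15.0, np.float64(0.0445))
bolt? (60, array([526.2, 168.6]), array([23.6, 67.3]), 13.0, np.float64(0.0557))
pin? (41, array([515.5, 205.7]), array([17.2, 18. ]), 0.0, np.float64(0.0878))
guide (479, array([ 493.9, -180.8]), array([121.1, 102.6]), 79.2, np.float64(0.202))
base (977, array([ 505.2, -196.6]), array([285.6, 260.5]), 88.2, np.float64(0.0117))
sheet? (94, array([ 513.9, -184.3]), array([149.7, 140.6]), 79.3, np.float64(0.0793))
tyre z 0.22282392953233787
tyre (546, array([ 502., -181.]), array([97.5, 86.4]), 79.4, np.float64(0.2151))
[[                   1                   -1                    0                   -1                    0                    1                    0                    0                    2                   -3                    2
                    -1                    1                   -1                    0                    2                    1                    2                   -7                   -4                   -2             
[... 12492 characters left out ...]
 1                    1
                    -1                    4                    0                   -2                    2                   -4                    0                    0                    2                    1                   -3
                     2]]
{'fx': 269.7829809479286, 'fy': 269.7829809479286, 'cx': 255.09634581112059, 'cy': 192.55357480016335, 'mount': array([[-0.0005815 , -0.96012671, -0.2795646 ,  0.07543945],
       [ 0.99999983, -0.00058221, -0.00008049, -0.00033395],
       [-0.00008549, -0.27956459,  0.96012688, -0.14708064],
       [ 0.        ,  0.        ,  0.        ,  1.        ]])}<stdin>:17: RuntimeWarning: invalid value encountered in cast
```

View pics/z1.png

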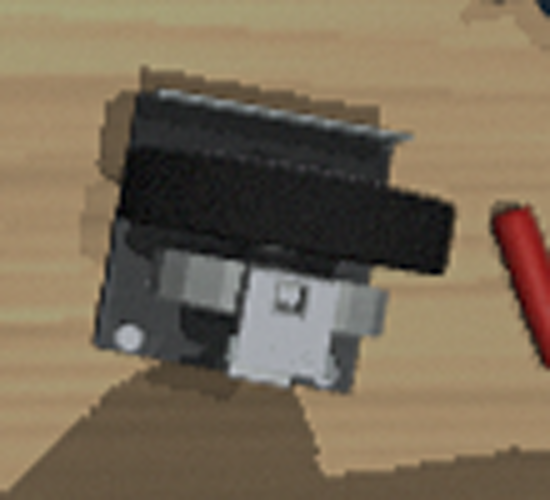

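The crop shows the guide hole at crop (290,297), which is full-frame (323,229.4). The sheet's edge runs from (155,92) to (395,135), so the stand's yaw is about -0.18. No stem is visible from here.

Run:
```python
from h import *
P=np.load('top.npy')
c=manip.get_calibration('top');R=np.array(c['R']).T;t=-R@np.array(c['t'])
def ray(u,v,z):
    d=R@np.array([(u-c['cx'])/c['fx'],(v-c['cy'])/c['fy'],1]);return t+d*(z-t[2])/d[2]
g=ray(323,229.4,.203);print('guide',g)
a=ray(265+155/5,170+92/5,.08);b=ray(265+395/5,170+135/5,.08);e=a-b;print('sheet yaw',np.arctan2(-e[0],e[1]),np.linalg.norm(e),a,b)
# base yaw via base points
p=P.reshape(-1,3)
Q=P[222:252,308:340].reshape(-1,3);Q=Q[(Q[:,2]>.198)&(Q[:,2]<.208)]
print('block',cv2.minAreaRect(Q[:,:2].astype(np.float32)*1000))
s=manip.observe();T=Rot.from_rotvec(s['tcp_rot']).as_matrix();print(T[:,0],T[:,1])
for yaw in(-.18,):
    x=np.array([np.cos(yaw),np.sin(yaw),0]);tr=g+x*.045;print('tread',tr)
    for h in (tr-x*.0, g, np.array([.5155,.2057,.2])): print('tool delta',T.T@(h-s['eef_pos']))
rk=pi=np.array([.5232,.1778]);print(rk)
for ang in (np.deg2rad(15),np.deg2rad(-75),):
    print('pin cand',rk+.03*np.array([-np.sin(ang),np.cos(ang)]))
```

```text
guide [ 0.4797461  -0.17767878  0.203     ]
sheet yaw -0.1854481509904481 0.14046718956953094 [ 0.59267161 -0.12273977  0.08      ] [ 0.56677129 -0.26079847  0.08      ]
block ((467.7127990722656, -174.45469665527344), (55.752017974853516, 48.69747543334961), 79.35267639160156)
[9.33823237e-01 3.57734764e-01 3.23516761e-05] [ 0.35773448 -0.93382236 -0.00135457]
tread [ 0.52401907 -0.18573511  0.203     ]
tool delta [ 0.42287094 -0.26357719  0.03334771]
tool delta [ 0.38440985 -0.28693834  0.03337811]
tool delta [ 0.55494549 -0.63215155  0.03685124]
[0.5232 0.1778]
pin cand [0.51543543 0.20677777]
pin cand [0.55217777 0.18556457]
```

The rows are not in the units I measure in: shifts go in units of 25 mm and turns go in units of 0.2 rad. I convert before sending: 0.03 m is 1.2, -0.019 m is -0.76, 0.138 rad is 0.69.

```bash
echo '{"tx": [1.2, 1.2, 1.2, 1.2, 1.2, 1.2, 1.2, 1.2, 1.2, 1.2, 1.2, 1.2, 1.2, 1.2, 0, 0, 0, 0, 0, 0], "ty": [-0.76, -0.76, -0.76, -0.76, -0.76, -0.76, -0.76, -0.76, -0.76, -0.76, -0.76, -0.76, -0.76, -0.76, 0, 0, 0, 0, 0, 0], "tz": [-0.8, -0.8, -0.8, 0, 0, 0, 0, 0, 0, 0, 0, 0, 0, 0, 0, 0, 0, 0, 0, 0], "yaw": [0, 0, 0, 0, 0, 0, 0, 0, 0, 0, 0, 0, 0, 0, 0.69, 0.69, 0.69, 0.69, 0, 0]}' | python3 jog.py 0 20
python3 - <<'E'
from h import *
p,d,P=cap('wrist');save('w1',cv2.resize(p,(768,576)));np.save('w.npy',P)
s=manip.observe();T=Rot.from_rotvec(s['tcp_rot']).as_matrix();print(s['eef_pos'],np.arctan2(T[1,0],T[0,0]),T[2])
E
```

```text
time: 2.1
eef_pos: [0.5205, -0.1849, 0.2964]
tcp_rot: [-3.128, 0.286, 0.001]
force: [-0.1, -1.3, 0.2]
finger_gap: 0.0003
grasp_force: 0.0
[ 0.52049312 -0.18496513  0.29649668] -0.18294604160246836 [-4.08719205e-04 -7.70777491e-05 -9.99999914e-01]
```

View pics/w1.png

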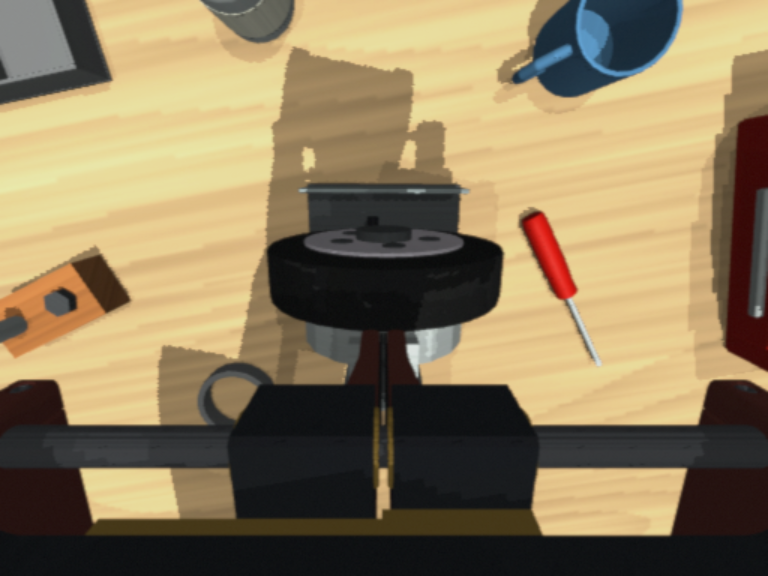

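In the wrist view the aluminium face is visible over the tyre, with the hub at (385,234). A small black nub, probably the stem, shows just beyond it at (372,221), which puts the hole near the bottom. I'll get its 3D position.

```bash
cat >> h.py <<'E'
YAW=-.1835;G=np.array([.4797,-.1777,.203]) # guide mouth
RS=Rot.from_euler('z',YAW).as_matrix()
def st(P): # stand frame, origin on axle height
    o=G+RS@np.array([.021,0,0]);o[2]=.125
    return (P-o)@RS
E
python3 - <<'E'
from h import *
P=np.load('w.npy');S=st(P)
p=cv2.imread('pics/w1.png')
np.set_printoptions(linewidth=250,suppress=True)
for k in range(3):
    print('xyz'[k]);print(np.nan_to_num(S[140:168:2,236:272:2,k]*1000).round().astype(int))
cv2.imwrite('pics/z2.png',cv2.resize(cv2.resize(p,(512,384))[115:245,170:345],(700,520),interpolation=cv2.INTER_CUBIC))
E
```

```text
x
[[56 56 56 56 56 56 56 56 56 56 56 56 56 56 56 56 56 56]
 [53 53 53 53 53 53 53 53 53 53 53 53 53 53 53 53 53 53]
 [50 50 50 50 50 57 57 57 57 50 50 50 50 50 50 50 50 50]
 [47 47 47 47 47 55 55 55 54 47 47 47 47 47 47 47 47 47]
 [44 44 44 44 44 52 52 52 52 44 44 44 44 44 44 44 44 44]
 [41 40 41 41 40 53 53 53 53 53 53 52 52 52 53 41 41 40]
 [45 53 53 53 53 53 53 53 53 53 53 53 53 52 53 52 53 53]
 [46 52 52 52 52 53 53 53 53 53 53 53 53 52 52 53 53 53]
 [45 49 50 50 51 51 51 51 51 51 51 51 51 51 51 51 50 50]
 [45 47 47 48 48 49 49 49 49 49 49 49 49 49 49 49 48 48]
 [45 45 45 46 46 46 47 46 47 47 47 47 47 46 46 46 46 46]
 [45 45 45 45 45 45 45 45 45 45 46 46 46 46 46 46 46 45]
 [45 45 45 45 45 45 45 45 45 45 46 46 46 46 46 46 46 45]
 [45 45 45 45 45 45 45 45 45  0 45 45 45 45 45 45 45 45]]
y
[[ 30  27  24  21  18  14  11   8   5   2  -1  -5  -8 -11 -14 -17 -21 -24]
 [ 30  27  24  21  18  14  11   8   5   2  -1  -5  -8 -11 -14 -17 -20 -24]
 [ 30  27  24  21  18  12  10   7   4   2  -1  -5  -8 -11 -14 -17 -20 -24]
 [ 30  27  24  21  18  12   9   7   4   2  -1  -5  -8 -11 -14 -17 -21 -2
[... 1358 characters left out ...]
-1   -1   -2   -1   -1   -3   -1   -3   -2   -2]
 [ -30    8   12   14   14   17   17   16   16   15   15   15   15   14   14   15   15   15]
 [ -17    6   11   13   17   19   20   20   20   21   21   22   20   19   20   18   16   14]
 [  -3    8   11   15   16   18   20   20   20   22   21   20   20   20   19   18   16   15]
 [  13   11   12   15   17   18   20   19   21   21   20   22   21   19   19   17   16   13]
 [  26   25   26   26   26   25   26   25   25   23   30   31   30   30   29   30   29   25]
 [  38   37   37   37   38   37   38   36   37   37   39   41   42   41   43   43   41   38]
 [  47   49   49   49   48   48   49   49   48    0   48   48   48   48   48   49   49   47]]
```

View pics/z2.png

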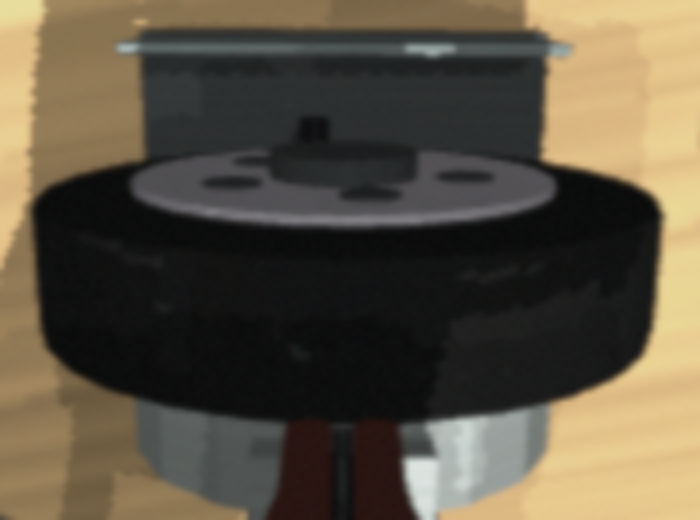

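The stem is at stand y ≈ +8 mm, z ≈ -49 mm from the axle, so I need about 2.98 rad with the tyre's top moving toward stand -y. Next I'll fit the tyre's eccentricity from the depth so I can predict the contact height.

```bash
cat > fit.py <<'E'
from h import *
from scipy.optimize import least_squares
def fit(P):
    S=st(P).reshape(-1,3);S=S[np.isfinite(S).all(1)]
    Q=S[(S[:,0]>.008)&(S[:,0]<.040)&(S[:,2]>.02)&(S[:,2]<.105)&(abs(S[:,1])<.1)]
    f=lambda c:np.hypot(Q[:,1]-c[0],Q[:,2]-c[1])-c[2]
    r=least_squares(f,[0,0,.09],loss='soft_l1',f_scale=.002)
    r2=least_squares(lambda c:f([c[0],c[1],.09]),[0,0],loss='soft_l1',f_scale=.002)
    return len(Q),(r.x*1000).round(2),(r2.x*1000).round(2)
if __name__=='__main__':
    print(fit(np.load('top.npy')));print(fit(np.load('w.npy')))
    S=st(np.load('w.npy')).reshape(-1,3)
    H=S[(S[:,0]>.0525)&(S[:,0]<.0545)&(abs(S[:,1])<.03)&(abs(S[:,2])<.03)]
    print('hub y range',H[:,1].min(),H[:,1].max())
    D=S[(S[:,0]>-.034)&(S[:,0]<-.01)&(S[:,2]>.0)&(S[:,2]<.066)&(abs(S[:,1])<.08)]
    f=lambda c:np.hypot(D[:,1]-c[0],D[:,2]-c[1])-.063
    print('disc',len(D),least_squares(f,[0,0],loss='soft_l1',f_scale=.001).x*1000)
    t=st(np.array([.5205,-.185,0])); print('tcp in stand',t)
E
python3 fit.py
```

```text
(822, array([-0.75,  4.62, 89.4 ]), array([-0.82,  3.92]))
(5144, array([-1.58,  3.93, 89.63]), array([-1.58,  3.52]))
hub y range -0.018777269768930672 0.02018556659200641
disc 1104 [-0.44256995  0.18752353]
tcp in stand [ 0.02044706  0.00026741 -0.125     ]
```

Scaled: -0.025 m is -1, 0.0036 m is 0.144.

```bash
echo '{"tx": [0.144, 0, 0, 0, 0, 0, 0, 0], "ty": [-1, 0, 0, 0, 0, 0, 0, 0], "tz": [0, 0.8, 0.8, 0.8, 0.04, 0.04, 0, 0], "yaw": [0, 0, 0, 0, 0, 0, 0, 0]}' | python3 jog.py
```

```text
time: 2.95
eef_pos: [0.5294, -0.1614, 0.2358]
tcp_rot: [3.128, -0.292, 0.003]
force: [0.3, 0.7, -0.1]
finger_gap: 0.0004
grasp_force: 0.0
```

```bash
echo '{"tx": [0, 0, 0, 0], "ty": [0, 0, 0, 0], "tz": [0.04, 0.02, 0, 0], "yaw": [0, 0, 0, 0]}' | python3 jog.py
```

```text
time: 3.35
eef_pos: [0.5288, -0.1611, 0.2332]
tcp_rot: [3.128, -0.292, 0.0]
force: [-0.8, 0.0, -0.4]
finger_gap: 0.0007
grasp_force: 0.0
```

Scaled: 0.001 m is 0.04.

```bash
echo '{"tx": [0, 0, 0], "ty": [0, 0, 0], "tz": [0.04, 0, 0], "yaw": [0, 0, 0]}' | python3 jog.py
```

```text
time: 3.65
eef_pos: [0.5288, -0.1611, 0.2321]
tcp_rot: [-3.128, 0.292, 0.0]
force: [-0.2, -0.8, 0.7]
finger_gap: 0.0001
grasp_force: 0.0
```

```bash
echo '{"tx": [0, 0, 0], "ty": [0, 0, 0], "tz": [0.04, 0, 0], "yaw": [0, 0, 0]}' | python3 jog.py
```

```text
time: 3.95
eef_pos: [0.529, -0.1611, 0.2314]
tcp_rot: [3.128, -0.292, 0.001]
force: [-1.1, -0.5, 2.5]
finger_gap: 0.0006
grasp_force: 1.5
```

```bash
cat > plan.py <<'E'
import numpy as np,sys
# TCP contact height (mm above bench) vs tool y along strokes; phi0 = wheel turn so far, b=angle of tyre centre offset past top toward -y
def h(y,phi,b,e=5,w=13.5):
    a=b+phi;cy,cz=-e*np.sin(a),e*np.cos(a)
    yc=np.clip(cy,y-w,y+w);return 125+14+cz+np.sqrt(8100-(yc-cy)**2)
def stroke(phi0,b,y0=25,y1=-25,n=11):
    phi=phi0
    ys=np.linspace(y0,y1,n);o=[]
    for i,y in enumerate(ys):
        if i: phi+=(ys[i-1]-y)/(h(y,phi,b)-139)
        o.append(h(y,phi,b))
    return phi,np.array(o)
if __name__=='__main__':
    b=float(sys.argv[1]);phi=float(sys.argv[2])
    for k in range(int(sys.argv[3])):
        p0=phi;phi,o=stroke(phi,b);print(round(p0,2),round(phi,2),o.round(1))
E
python3 plan.py .3 0 6; python3 plan.py .1 0 2
```

```text
0.0 0.53 [232.8 233.3 233.5 233.5 233.4 233.2 233.1 232.9 232.7 232.5 232. ]
0.53 1.07 [231.1 231.6 231.8 231.7 231.5 231.3 231.  230.8 230.5 230.2 229.7]
1.07 1.63 [228.5 229.  229.2 229.1 228.9 228.6 228.3 228.1 227.8 227.5 227. ]
1.63 2.21 [225.8 226.3 226.5 226.5 226.2 226.  225.8 225.6 225.3 225.1 224.6]
2.21 2.79 [223.8 224.3 224.6 224.5 224.4 224.3 224.2 224.1 224.1 223.8 223.3]
2.79 3.38 [223.2 223.8 224.  224.  224.1 224.1 224.2 224.3 224.4 224.1 223.6]
0.0 0.53 [233.2 233.6 233.9 233.8 233.8 233.7 233.6 233.5 233.3 233.1 232.6]
0.53 1.07 [231.9 232.4 232.6 232.5 232.3 232.1 231.9 231.7 231.5 231.2 230.7]
```

Scaled: 0.005 m is 0.2, -0.0005 m is -0.02.

```bash
echo '{"tx": [0, 0, 0, 0, 0, 0], "ty": [0, 0.2, 0.2, 0.2, 0.2, 0.2], "tz": [0.024, -0.02, -0.008, 0, 0.004, 0.008], "yaw": [0, 0, 0, 0, 0, 0]}' | python3 jog.py; echo '{"tx": [0, 0, 0, 0, 0], "ty": [0.2, 0.2, 0.2, 0.2, 0.2], "tz": [0.004, 0.008, 0.008, 0.008, 0.02], "yaw": [0, 0, 0, 0, 0]}' | python3 jog.py
python3 - <<'E'
from fit import *
p,d,P=cap('wrist');print(fit(P),manip.observe()['force'])
S=st(P)
m=(S[...,0]>.0475)&(S[...,0]<.062)&(np.hypot(S[...,1],S[...,2])>.035)&(np.hypot(S[...,1],S[...,2])<.062)
Q=S[m];print(len(Q),np.median(Q,0),Q.min(0),Q.max(0))
E
```

```text
time: 4.55
eef_pos: [0.5246, -0.186, 0.2321]
tcp_rot: [3.128, -0.292, 0.002]
force: [-2.5, 0.7, 11.4]
finger_gap: 0.0005
grasp_force: 5.7
time: 5.05
eef_pos: [0.5198, -0.2108, 0.2305]
tcp_rot: [3.127, -0.292, 0.002]
force: [-1.0, -1.0, 5.4]
finger_gap: 0.0008
grasp_force: 2.5
(7216, array([-3.95,  2.89, 89.14]), array([-3.88,  1.91])) [-0.58140387 -1.49307414  4.95719991]
88 [ 0.05268136  0.03214518 -0.03416603] [ 0.04759121  0.02800194 -0.03996641] [ 0.05697839  0.03700149 -0.03190409]
```

Scaled: -0.012 m is -0.48, -0.025 m is -1.

```bash
echo '{"tx": [0, 0, 0, 0, 0, 0, 0], "ty": [0, -1, -1, 0, 0, 0, 0], "tz": [-0.48, 0, 0, 0.4, 0.1, 0, 0], "yaw": [0, 0, 0, 0, 0, 0, 0]}' | python3 jog.py
```

```text
time: 5.8
eef_pos: [0.5287, -0.1616, 0.2295]
tcp_rot: [-3.128, 0.293, 0.001]
force: [-0.9, 1.5, 4.0]
finger_gap: 0.0004
grasp_force: 2.2
```

Scaled: 0.005 m is 0.2, -0.0005 m is -0.02.

```bash
echo '{"tx": [0, 0, 0, 0, 0, 0, 0, 0, 0, 0, 0], "ty": [0, 0.2, 0.2, 0.2, 0.2, 0.2, 0.2, 0.2, 0.2, 0.2, 0.2], "tz": [0.012, -0.02, -0.008, 0.004, 0.008, 0.008, 0.012, 0.008, 0.012, 0.012, 0.02], "yaw": [0, 0, 0, 0, 0, 0, 0, 0, 0, 0, 0]}' | python3 jog.py; echo '{"tx": [0, 0, 0, 0, 0, 0, 0], "ty": [0, -1, -1, 0, 0, 0, 0], "tz": [-0.48, 0, 0, 0.4, 0.12, 0, 0], "yaw": [0, 0, 0, 0, 0, 0, 0]}' | python3 jog.py
```

```text
time: 6.9
eef_pos: [0.5196, -0.2114, 0.2282]
tcp_rot: [3.127, -0.293, 0.001]
force: [-1.6, -0.3, 4.4]
finger_gap: 0.0004
grasp_force: 2.4
time: 7.6
eef_pos: [0.5286, -0.1617, 0.2267]
tcp_rot: [-3.128, 0.293, 0.001]
force: [-1.6, 1.8, 3.7]
finger_gap: 0.0004
grasp_force: 1.9
```

```bash
echo '{"tx": [0, 0, 0, 0, 0, 0, 0, 0, 0, 0, 0], "ty": [0, 0.2, 0.2, 0.2, 0.2, 0.2, 0.2, 0.2, 0.2, 0.2, 0.2], "tz": [0.012, -0.02, -0.008, 0.004, 0.008, 0.012, 0.012, 0.008, 0.012, 0.012, 0.02], "yaw": [0, 0, 0, 0, 0, 0, 0, 0, 0, 0, 0]}' | python3 jog.py; echo '{"tx": [0, 0, 0, 0, 0, 0, 0], "ty": [0, -1, -1, 0, 0, 0, 0], "tz": [-0.48, 0, 0, 0.4, 0.12, 0, 0], "yaw": [0, 0, 0, 0, 0, 0, 0]}' | python3 jog.py
cat > stem.py <<'E'
from fit import *
p,d,P=cap('wrist');S=st(P)
r=np.hypot(S[...,1],S[...,2])
m=(S[...,0]>.0475)&(S[...,0]<.062)&(r>.035)&(r<.064)
Q=S[m];print(fit(P),len(Q),np.median(Q,0),Q.min(0),Q.max(0))
if len(Q)>20:
    f=lambda a:np.clip(np.hypot(Q[:,1]-.05*np.sin(a),Q[:,2]-.05*np.cos(a))-.005,-1,.01)
    a0=np.arctan2(np.median(Q[:,1]),np.median(Q[:,2]))
    print('angle to go',least_squares(f,[a0],loss='soft_l1',f_scale=.001).x, 'naive',a0)
E
python3 stem.py
```

```text
time: 8.7
eef_pos: [0.5195, -0.2114, 0.2253]
tcp_rot: [3.127, -0.293, 0.001]
force: [-1.0, -1.0, 3.9]
finger_gap: 0.0004
grasp_force: 2.2
time: 9.4
eef_pos: [0.5286, -0.1617, 0.2239]
tcp_rot: [-3.128, 0.293, 0.001]
force: [-1.7, 1.6, 3.7]
finger_gap: 0.0005
grasp_force: 1.7
(7531, array([-4.91, -2.25, 89.03]), array([-5.02, -3.34])) 138 [0.05321987 0.04548545 0.021254  ] [0.04772351 0.04131337 0.0118395 ] [0.05716536 0.0500782  0.02355248]
angle to go [1.21442227] naive 1.1336736155299836
```

Scaled: 0.005 m is 0.2, -0.0005 m is -0.02.

```bash
echo '{"tx": [0, 0, 0, 0, 0, 0, 0, 0, 0, 0, 0], "ty": [0, 0.2, 0.2, 0.2, 0.2, 0.2, 0.2, 0.2, 0.2, 0.2, 0.2], "tz": [0.012, -0.02, -0.008, 0.004, 0.008, 0.012, 0.008, 0.008, 0.008, 0.008, 0.02], "yaw": [0, 0, 0, 0, 0, 0, 0, 0, 0, 0, 0]}' | python3 jog.py; echo '{"tx": [0, 0, 0, 0, 0, 0, 0], "ty": [0, -1, -1, 0, 0, 0, 0], "tz": [-0.48, 0, 0, 0.4, 0.104, 0, 0], "yaw": [0, 0, 0, 0, 0, 0, 0]}' | python3 jog.py; python3 stem.py
```

```text
time: 10.55
eef_pos: [0.5196, -0.2112, 0.2228]
tcp_rot: [3.127, -0.292, 0.001]
force: [-0.2, -0.6, 4.1]
finger_gap: 0.0007
grasp_force: 1.9
time: 11.25
eef_pos: [0.5287, -0.1617, 0.2219]
tcp_rot: [-3.128, 0.293, 0.0]
force: [-0.8, 1.4, 4.4]
finger_gap: 0.0005
grasp_force: 2.1
(7542, array([-2.98, -4.51, 88.86]), array([-3.11, -5.78])) 184 [0.05308327 0.02664331 0.04430415] [0.04753238 0.02204926 0.03567971] [0.05705808 0.03133941 0.04700704]
angle to go [0.59331173] naive 0.5414281987055616
```

```bash
echo '{"tx": [0, 0, 0, 0, 0, 0, 0, 0, 0, 0, 0, 0], "ty": [0, 0.2, 0.2, 0.2, 0.2, 0.2, 0.2, 0.2, 0.2, 0.12, 0, 0], "tz": [0.012, -0.02, -0.008, 0, 0.004, 0.004, 0.004, 0.004, 0, 0.004, 0, 0], "yaw": [0, 0, 0, 0, 0, 0, 0, 0, 0, 0, 0, 0]}' | python3 jog.py; python3 stem.py
```

```text
time: 12.5
eef_pos: [0.521, -0.2045, 0.2221]
tcp_rot: [3.127, -0.293, 0.001]
force: [-1.6, -1.5, 5.3]
finger_gap: 0.0006
grasp_force: 3.0
(7413, array([-0.96, -5.66, 88.97]), array([-0.88, -6.82])) 194 [0.05297831 0.00187229 0.05227565] [ 0.04759168 -0.00276508  0.04498069] [0.05700182 0.00675489 0.05445267]
angle to go [0.05507591] naive 0.035800494392441276
```

Scaled: 0.002 m is 0.08, 0.0015 m is 0.06.

```bash
echo '{"tx": [0, 0, 0, 0], "ty": [0.08, 0.06, 0, 0], "tz": [0, 0, 0, 0], "yaw": [0, 0, 0, 0]}' | python3 jog.py; python3 stem.py; echo '{"tx": [0, 0, 0, 0, 0], "ty": [0, 0, 0, 0, 0], "tz": [-0.8, -0.8, -0.8, -0.8, 0], "yaw": [0, 0, 0, 0, 0]}' | python3 jog.py; python3 stem.py
python3 - <<'E'
from h import *
p,d,P=cap('wrist');save('w2',cv2.resize(p[110:270,160:350],(760,640)[:2]) if 0 else cv2.resize(p[110:270,160:350],(712,600),interpolation=cv2.INTER_CUBIC));S=st(P).reshape(-1,3)
H=S[(S[:,0]>.0525)&(S[:,0]<.0545)&(abs(S[:,1])<.03)&(abs(S[:,2])<.03)]
print('hub',H[:,1].min(),H[:,1].max(), manip.observe()['eef_pos'])
E
```

```text
time: 12.95
eef_pos: [0.5203, -0.2073, 0.2218]
tcp_rot: [3.127, -0.292, 0.001]
force: [-1.2, -1.9, 5.5]
finger_gap: 0.0003
grasp_force: 2.6
(7462, array([-0.8 , -5.63, 88.99]), array([-0.72, -6.76])) 198 [ 5.29011143e-02 -7.75370941e-05  5.25161926e-02] [ 0.04757776 -0.00444603  0.04488794] [0.05693544 0.00545487 0.0550436 ]
angle to go [0.01392704] naive -0.001476440577768931
time: 13.5
eef_pos: [0.5214, -0.2071, 0.3035]
tcp_rot: [3.127, -0.292, 0.006]
force: [0.6, 0.7, -0.4]
finger_gap: 0.0005
grasp_force: 0.0
(4530, array([-0.79, -6.  , 89.65]), array([-0.77, -6.39])) 98 [ 5.25162187e-02 -8.54829100e-05  5.30595645e-02] [ 0.04760162 -0.00424932  0.04707937] [0.05686855 0.00525451 0.05527982]
angle to go [0.0096977] naive -0.0016110730805981885
hub -0.021489401229092646 0.020930141958223382 [ 0.51994921 -0.20656517  0.30083317]
```

View pics/w2.png

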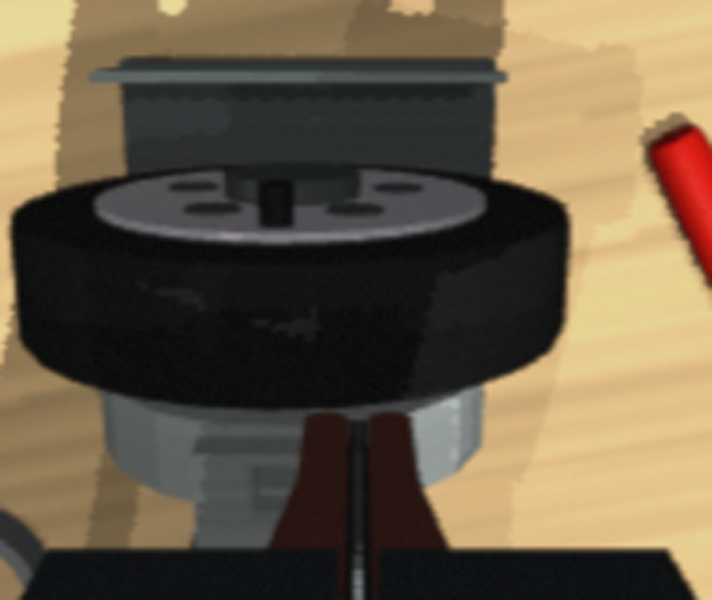

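The stem now stands in front of the hub at the top (crop 277,203), about 0.01 rad off. Next I'll look straight down the guide to locate it precisely and check the hole.

Scaled: -0.04 m is -1.6, -0.011 m is -0.44.

```bash
echo '{"tx": [-1.6, -1.6, 0, 0, 0], "ty": [-0.44, -0.44, 0, 0, 0], "tz": [0, 0, 0, 0, 0], "yaw": [0, 0, 0, 0, 0]}' | python3 jog.py
python3 - <<'E'
from h import *
p,d,P=cap('wrist');np.save('wg.npy',P);np.save('wgp.npy',p)
g=st(G.copy());print(g)
S=st(P)
m=(abs(S[...,2]-.078)<.003)&(S[...,0]>-.065)&(S[...,0]<.002)&(abs(S[...,1])<.035)
Q=(S[m][:,:2]*1000).astype(np.float32);r=cv2.minAreaRect(Q);print('block stand frame',r,Q.min(0),Q.max(0))
v,u=np.where(m);print(u.min(),u.max(),v.min(),v.max())
c0,c1,r0,r1=u.min()-20,u.max()+20,v.min()-20,v.max()+20
print(c0,r0)
save('w3',cv2.resize(p[r0:r1,c0:c1],None,fx=7,fy=7,interpolation=cv2.INTER_CUBIC)[:600,:800])
E
```

```text
time: 14.1
eef_pos: [0.4465, -0.1707, 0.3012]
tcp_rot: [3.128, -0.292, 0.0]
force: [-0.7, 0.3, 0.8]
finger_gap: 0.0003
grasp_force: 0.0
[-2.100000e-02 -6.238942e-19  7.800000e-02]
block stand frame ((-35.79029846191406, -0.2827491760253906), (55.714134216308594, 48.58966064453125), 89.99624633789062) [-60.086525 -28.138811] [-11.494888  27.575773]
227 285 151 201
207 131
```

View pics/w3.png

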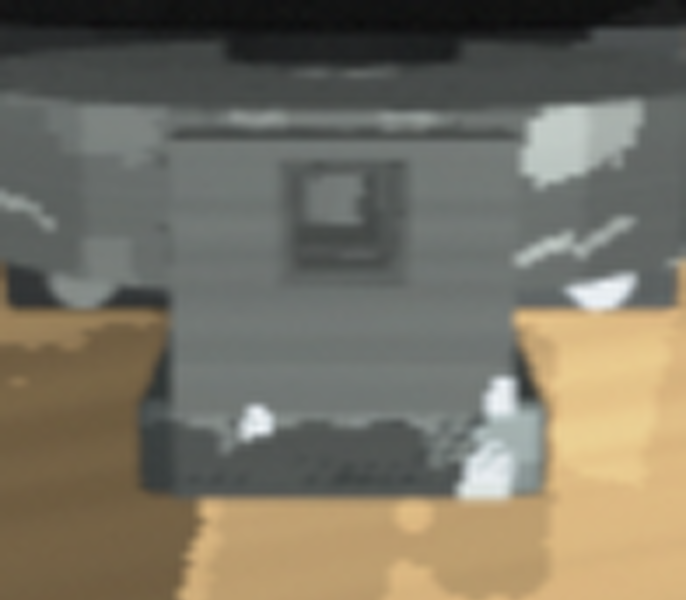

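Run:
```python
from h import *
P=np.load('wg.npy');S=st(P)*1000
np.set_printoptions(linewidth=250,suppress=True)
print(np.nan_to_num(S[150:175,244:270,2]).round().astype(int))
print('centre px',S[171,256],S[150,256]); 
c=manip.get_calibration('wrist');s=manip.observe()
for uv in ((256.3,162.6),):
    M=np.eye(4);M[:3,:3]=Rot.from_rotvec(s['tcp_rot']).as_matrix();M[:3,3]=s['eef_pos'];M=M@np.array(c['mount'])
    d=M[:3,:3]@np.array([(uv[0]-c['cx'])/c['fx'],(uv[1]-c['cy'])/c['fy'],1]);X=M[:3,3]+d*(.203-M[2,3])/d[2];print('guide wrist',X,st(X),s['eef_pos'])
```

```text
[[73 73 73 74 72 73 73 73 74 75 74 74 74 73 73 74 72 73 73 75 73 73 74 72 72 74]
 [77 77 79 77 76 76 77 77 77 76 77 77 78 77 76 77 76 77 77 77 78 78 77 78 76 78]
 [77 77 77 77 78 76 77 77 77 77 78 78 77 77 76 78 78 76 77 77 77 77 78 76 77 76]
 [77 77 77 79 76 76 77 77 77 79 76 76 77 76 76 77 78 78 76 77 78 77 76 78 78 77]
 [77 77 77 75 76 76 76 76 77 76 76 76 76 76 76 76 76 76 76 78 76 77 76 76 78 78]
 [78 77 75 77 75 75 75 75 76 75 75 75 75 75 74 76 74 75 76 74 76 77 78 77 77 76]
 [78 77 77 77 76 70 40 39 38 38 40 39 39  0 39 39 40 43 62 74 77 78 76 77 78 78]
 [77 77 78 76 76 70 41 38 39 39 39 38 41 39 40 40 41 44 62 75 76 76 77 77 77 78]
 [79 76 78 78 74 71 39 39 39 38 40 38 39 40 40 39 41 44 62 74 75 78 78 77 77 77]
 [76 76 77 77 75 71 41 38 39 39 40 39 39 40 39 40 41 61 62 75 78 76  0 78 78 77]
 [77 77 78 77 76 73 41 39 38 39 38 40 39 39 39 38 41 61 61 75 75 77 77 76 79 76]
 [76 77 76 77 76 72 40 39 39 39 39 38 39 39 39 38 41 63 62 76 76 77 76 77 77 77]
 [78 77 77 77 75 71 41 38 38 40 39 39 40 39 39 39 41 61 61 77 76 77 76 77 76 77]
 [75 78 77 76 75 71 42 42 42 42 44 43 40 43 44 
[... 443 characters left out ...]
 78 77 77 76 74 76 75 76 75 75 75 75 76 76 75 75 75 74 76 77 77 76 78 76 78]
 [77 78 77 76 75 77 76 76 75 75 75 75 73 75 77 77 75 75 76 75 76 78 78 77 78 76]
 [77 76 77 77 77 77 77 77 76 75 76 76 76 76 77 78 77 77 75 76 76 77 78 77 78 77]
 [77 77 77 76 77 77 77 77 77 77 78 76 79 77 77 77 78 78 77 78 77 78 77 78 76 77]
 [78 75 77 77 77 76 76 77 78 76 76 77 77 77 77 78 77 78 76 77 77 78 76 78 77 78]
 [78 77 77 76 76 77 76 77 77  0 76 77 78 77 77 78 78 77 77 79 77 77 77 77 77 77]]
centre px [-30.49312247  -0.44223452  75.92469047] [-11.24142899  -0.4953262   73.85072827]
guide wrist [ 0.47844395 -0.17824532  0.203     ] [-0.02213546 -0.00076536  0.078     ] [ 0.44662487 -0.170779    0.30124645]
```

Through the guide I can see the index hole's bottom (z=39 patch), with the rim showing only about 1.5 mm on one side. The hole is aligned within 2 mm, so on to the pin.

Scaled: -0.032 m is -1.28, -0.005 m is -0.2.

```bash
echo '{"tx": [-0.2, -0.2, -0.2, -0.2, -0.2, -0.2, -0.2, -0.2, -0.2, -0.2, -0.2, -0.2, 0, 0], "ty": [-1.28, -1.28, -1.28, -1.28, -1.28, -1.28, -1.28, -1.28, -1.28, -1.28, -1.28, -1.28, 0, 0], "tz": [0, 0.16, 0.16, 0.16, 0.16, 0.16, 0.16, 0.16, 0.16, 0.16, 0.16, 0.16, 0, 0], "yaw": [0, 0, 0, 0, 0, 0, 0, 0, 0, 0, 0, 0, 0, 0]}' | python3 jog.py 0.044
python3 - <<'E'
from h import *
p,d,P=cap('wrist');s=manip.observe();T=Rot.from_rotvec(s['tcp_rot']).as_matrix()
Q=P[(P[...,2]>.08)&(P[...,2]<.096)&(np.hypot(P[...,0]-.5155,P[...,1]-.2067)<.03)]
print(len(Q),np.median(Q[:,2]),cv2.minEnclosingCircle(Q[:,:2].astype(np.float32)*1000),Q.min(0),Q.max(0),s['eef_pos'])
c=(Q.min(0)+Q.max(0))/2
B=P[(P[...,2]>.053)&(P[...,2]<.06)&(np.hypot(P[...,0]-.531,P[...,1]-.149)<.03)];print('bolt',len(B),B.mean(0))
e=s['eef_pos'];print('delta tool',T.T@(np.r_[c[:2],.065]-e),np.arctan2(T[1,0],T[0,0]))
save('w4',p)
E
```

```text
time: 15.55
eef_pos: [0.4582, 0.2186, 0.257]
tcp_rot: [3.128, -0.289, -0.001]
force: [1.2, -0.2, -0.6]
finger_gap: 0.0441
grasp_force: 0.0
235 0.08782020132838086 ((512.5010375976562, 206.37594604492188), 9.85544490814209) [0.50272163 0.19707057 0.08124348] [0.52215433 0.2162225  0.09103221] [0.45808086 0.21793411 0.25710882]
bolt 350 [0.5281378  0.14856362 0.05504021]
delta tool [0.05562258 0.00091765 0.192076  ] -0.18567125842563417
```

View pics/w4.png

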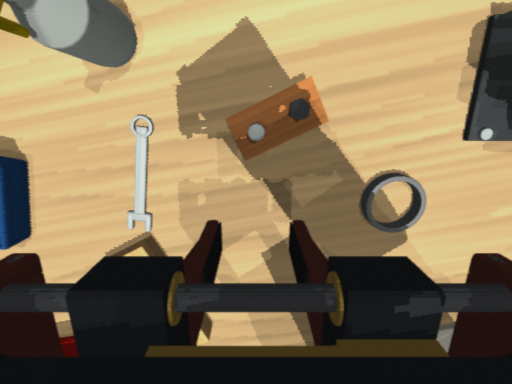

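```bash
echo '{"tx": [1.2, 1.088, 0, 0, 0, 0, 0, 0, 0, 0], "ty": [0, 0.04, 0, 0, 0, 0, 0, 0, 0, 0], "tz": [0, 0, 1.6, 1.6, 1.2, 1.2, 1.2, 0.88, 0, 0], "yaw": [0, 0, 0, 0, 0, 0, 0, 0, 0, 0]}' | python3 jog.py
python3 - <<'E'
from h import *
for i in range(3):
    s=manip.observe();print(s['eef_pos'],s['force'])
E
```

```text
time: 16.6
eef_pos: [0.5142, 0.2057, 0.0658]
tcp_rot: [3.128, -0.294, -0.001]
force: [-0.2, 1.0, -0.7]
finger_gap: 0.0438
grasp_force: 0.0
[0.51415278 0.20567606 0.06582249] [-0.16710132  1.02533594 -0.74448629]
[0.51415278 0.20567606 0.06582249] [-0.16710132  1.02533594 -0.74448629]
[0.51415278 0.20567606 0.06582249] [-0.16710132  1.02533594 -0.74448629]
```

Scaled: -0.04 m is -1.6, -0.03 m is -1.2.

```bash
echo '{"tx": [0, 0, 0, 0, 0, 0], "ty": [0, 0, 0, 0, 0, 0], "tz": [0, 0, 0, 0, 0, 0], "yaw": [0, 0, 0, 0, 0, 0]}' | python3 jog.py 0 18; echo '{"tx": [0, 0, 0, 0, 0, 0, 0, 0, 0], "ty": [0, 0, 0, 0, 0, 0, 0, 0, 0], "tz": [-0.4, -0.8, -1.2, -1.6, -1.6, -1.6, -1.6, 0, 0], "yaw": [0, 0, 0, 0, 0, 0, 0, 0, 0]}' | python3 jog.py
```

```text
time: 17.2
eef_pos: [0.5143, 0.2067, 0.0664]
tcp_rot: [-3.128, 0.292, -0.002]
force: [-0.8, -0.6, 7.2]
finger_gap: 0.0197
grasp_force: 18.0
time: 18.1
eef_pos: [0.5137, 0.2066, 0.2865]
tcp_rot: [-3.127, 0.292, -0.003]
force: [0.3, -0.1, -1.9]
finger_gap: 0.0196
grasp_force: 18.0
```

The rows are not in the units I measure in: shifts go in units of 25 mm and turns go in units of 0.2 rad. I convert before sending: 0.032 m is 1.28, 0.02 m is 0.8.

```bash
echo '{"tx": [0.12, 0.12, 0.12, 0.12, 0.12, 0.12, 0.12, 0.12, 0.12, 0.12, 0.12, 0.12, 0, 0, 0], "ty": [0.8, 1.28, 1.28, 1.28, 1.28, 1.28, 1.28, 1.28, 1.28, 1.28, 1.28, 1.28, 0.496, 0, 0], "tz": [0, 0, 0, 0, 0, 0, 0, 0, 0, 0, 0, 0, 0, 0, 0], "yaw": [0, 0, 0, 0, 0, 0, 0, 0, 0, 0, 0, 0, 0, 0, 0]}' | python3 jog.py
python3 - <<'E'
from h import *
s=manip.observe();T=Rot.from_rotvec(s['tcp_rot']).as_matrix()
print(s['eef_pos'],np.arctan2(T[1,0],T[0,0]),T.T@(np.array([.479,-.178,.2865])-s['eef_pos']))
a,_,_=cap('wrist');b,_,_=cap('side')
save('w5',np.vstack([cv2.resize(a[130:250,170:340],(425,300)),cv2.resize(b[130:220,260:345],(425,300)) if 0 else cv2.resize(b[125:215,250:378],(425,300),interpolation=cv2.INTER_CUBIC)]))
E
```

```text
time: 19.6
eef_pos: [0.4775, -0.177, 0.2846]
tcp_rot: [-3.127, 0.293, 0.003]
force: [0.4, -0.7, -0.8]
finger_gap: 0.0197
grasp_force: 18.0
[ 0.47747942 -0.17704954  0.28459914] -0.18663454036456784 [ 0.00166667  0.00065009 -0.00190484]
```

View pics/w5.png

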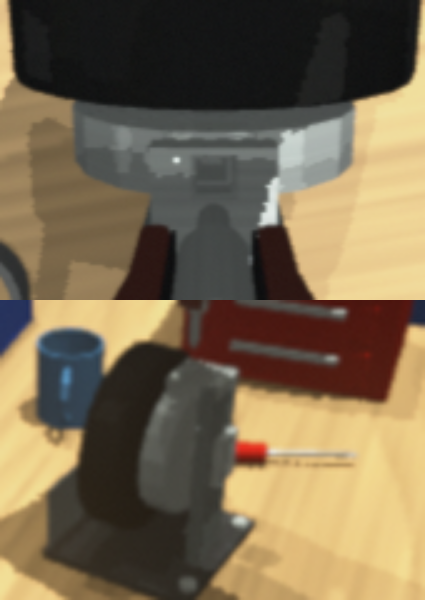

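Run:
```python
from h import *
c=manip.get_calibration('wrist');M=np.array(c['mount'])
def toolpt(u,v,z):
    d=M[:3,:3]@np.array([(u-c['cx'])/c['fx'],(v-c['cy'])/c['fy'],1]);return M[:3,3]+d*(z-M[2,3])/d[2]
print('tip',toolpt(255.2,212,.0565),toolpt(255.2,214,.0565))
for dz in(.0816,.0835): print('hole',toolpt(170+213/2.5,130+172/2.5,dz))
```

```text
tip [-8.48363637e-05  3.84818515e-04  5.65000000e-02] [-0.00179653  0.00038401  0.0565    ]
hole [0.00308701 0.00040753 0.0816    ]
hole [0.00248606 0.00040885 0.0835    ]
```

Scaled: 0.003 m is 0.12, 0.0025 m is 0.1.

```bash
echo '{"tx": [0.1, 0, 0, 0, 0, 0, 0, 0], "ty": [0.02, 0, 0, 0, 0, 0, 0, 0], "tz": [0, 0.4, 0.4, 0.12, 0.08, 0.08, 0, 0], "yaw": [0, 0, 0, 0, 0, 0, 0, 0]}' | python3 jog.py
```

```text
time: 20.5
eef_pos: [0.4805, -0.1789, 0.2587]
tcp_rot: [3.128, -0.292, 0.0]
force: [-1.1, -1.4, -1.1]
finger_gap: 0.0193
grasp_force: 18.0
```

Scaled: 0.001 m is 0.04.

```bash
echo '{"tx": [0, 0, 0, 0, 0], "ty": [0, 0, 0, 0, 0], "tz": [0.04, 0.04, 0.04, 0.04, 0], "yaw": [0, 0, 0, 0, 0]}' | python3 jog.py
```

```text
time: 21.0
eef_pos: [0.4803, -0.1788, 0.2544]
tcp_rot: [-3.128, 0.292, 0.0]
force: [0.1, 0.8, -1.1]
finger_gap: 0.0197
grasp_force: 18.0
```

```bash
echo '{"tx": [0, 0, 0, 0], "ty": [0, 0, 0, 0], "tz": [0.04, 0.04, 0.04, 0], "yaw": [0, 0, 0, 0]}' | python3 jog.py
```

```text
time: 21.4
eef_pos: [0.4803, -0.1788, 0.2514]
tcp_rot: [-3.128, 0.292, 0.001]
force: [0.1, -0.3, -0.6]
finger_gap: 0.0193
grasp_force: 18.0
```

Scaled: 0.001 m is 0.04.

```bash
echo '{"tx": [0, 0, 0, 0, 0], "ty": [0, 0, 0, 0, 0], "tz": [0.04, 0.04, 0.04, 0.04, 0], "yaw": [0, 0, 0, 0, 0]}' | python3 jog.py
```

```text
time: 21.9
eef_pos: [0.4803, -0.1788, 0.2474]
tcp_rot: [-3.128, 0.292, 0.0]
force: [0.5, 0.6, -1.4]
finger_gap: 0.0196
grasp_force: 18.0
```

```bash
echo '{"tx": [0, 0, 0, 0], "ty": [0, 0, 0, 0], "tz": [0.04, 0.04, 0.04, 0], "yaw": [0, 0, 0, 0]}' | python3 jog.py
```

```text
time: 22.3
eef_pos: [0.4803, -0.1788, 0.2444]
tcp_rot: [-3.128, 0.292, 0.0]
force: [0.9, 0.1, -1.2]
finger_gap: 0.0198
grasp_force: 18.0
```

```bash
echo '{"tx": [0, 0, 0, 0], "ty": [0, 0, 0, 0], "tz": [0.04, 0.04, 0.04, 0], "yaw": [0, 0, 0, 0]}' | python3 jog.py
```

```text
time: 22.7
eef_pos: [0.4803, -0.1788, 0.2414]
tcp_rot: [-3.128, 0.292, 0.0]
force: [-0.2, 0.3, -1.1]
finger_gap: 0.0194
grasp_force: 18.0
```

Scaled: 0.001 m is 0.04.

```bash
echo '{"tx": [0, 0, 0, 0], "ty": [0, 0, 0, 0], "tz": [0.04, 0.04, 0.04, 0], "yaw": [0, 0, 0, 0]}' | python3 jog.py
```

```text
time: 23.1
eef_pos: [0.4804, -0.1787, 0.2385]
tcp_rot: [-3.128, 0.292, 0.0]
force: [1.0, 0.4, -1.3]
finger_gap: 0.0195
grasp_force: 18.0
```

Scaled: 0.001 m is 0.04.

```bash
echo '{"tx": [0, 0, 0, 0, 0], "ty": [0, 0, 0, 0, 0], "tz": [0.04, 0.04, 0.04, 0.04, 0], "yaw": [0, 0, 0, 0, 0]}' | python3 jog.py
```

```text
time: 23.6
eef_pos: [0.4803, -0.1788, 0.2344]
tcp_rot: [-3.128, 0.292, 0.0]
force: [-0.1, 1.0, -2.0]
finger_gap: 0.0193
grasp_force: 18.0
```

Scaled: 0.001 m is 0.04.

```bash
echo '{"tx": [0, 0, 0, 0, 0], "ty": [0, 0, 0, 0, 0], "tz": [0.04, 0.04, 0.04, 0.04, 0], "yaw": [0, 0, 0, 0, 0]}' | python3 jog.py
```

```text
time: 24.1
eef_pos: [0.4803, -0.1788, 0.2304]
tcp_rot: [-3.128, 0.292, 0.0]
force: [-0.3, 0.2, -0.4]
finger_gap: 0.0198
grasp_force: 18.0
```

```bash
echo '{"tx": [0, 0, 0, 0, 0], "ty": [0, 0, 0, 0, 0], "tz": [0.04, 0.04, 0.04, 0.04, 0], "yaw": [0, 0, 0, 0, 0]}' | python3 jog.py
```

```text
time: 24.6
eef_pos: [0.4803, -0.1788, 0.2264]
tcp_rot: [-3.128, 0.292, 0.0]
force: [0.7, 1.5, -2.6]
finger_gap: 0.0196
grasp_force: 18.0
```

Nearly seated, with 2–3 mm left.

```bash
echo '{"tx": [0, 0, 0], "ty": [0, 0, 0], "tz": [0.032, 0.028, 0], "yaw": [0, 0, 0]}' | python3 jog.py
```

```text
time: 24.9
eef_pos: [0.4804, -0.1788, 0.225]
tcp_rot: [-3.128, 0.292, 0.0]
force: [0.5, 0.4, -0.6]
finger_gap: 0.0194
grasp_force: 18.0
```

Scaled: 0.0005 m is 0.02.

```bash
echo '{"tx": [0, 0], "ty": [0, 0], "tz": [0.02, 0], "yaw": [0, 0]}' | python3 jog.py
```

```text
time: 25.1
eef_pos: [0.4804, -0.1789, 0.2246]
tcp_rot: [3.128, -0.292, 0.0]
force: [0.2, 1.4, -0.6]
finger_gap: 0.0193
grasp_force: 18.0
```

Scaled: 0.0005 m is 0.02.

```bash
echo '{"tx": [0, 0], "ty": [0, 0], "tz": [0.02, 0], "yaw": [0, 0]}' | python3 jog.py ; echo '{"tx": [0, 0, 0, 0], "ty": [0, 0, 0, 0], "tz": [0, 0, 0, 0], "yaw": [0, 0, 0, 0]}' | python3 jog.py 0.045; echo '{"tx": [0, 0, 0, 0, -1.6, -1.2, 0, 0], "ty": [0, 0, 0, 0, 0, 0, 0, 0], "tz": [-0.4, -1.2, -1.6, -0.8, 0, 0, 0, 0], "yaw": [0, 0, 0, 0, 0, 0, 0, 0]}' | python3 jog.py
python3 - <<'E'
from h import *
p,d,P=cap('wrist');S=st(P)*1000
Q=S[(S[...,2]>108)&(S[...,2]<128)&(abs(S[...,1])<25)&(S[...,0]<0)&(S[...,0]>-45)]
print(len(Q),np.median(Q,0),Q.min(0),Q.max(0))
save('w6',cv2.resize(p,(640,480)))
E
```

```text
time: 25.3
eef_pos: [0.4805, -0.1788, 0.2245]
tcp_rot: [3.128, -0.292, 0.0]
force: [-2.0, 1.3, 3.4]
finger_gap: 0.0195
grasp_force: 18.0
time: 25.7
eef_pos: [0.4804, -0.1789, 0.224]
tcp_rot: [3.128, -0.292, -0.0]
force: [0.2, -1.1, -0.7]
finger_gap: 0.0446
grasp_force: 0.0
time: 26.5
eef_pos: [0.4118, -0.166, 0.325]
tcp_rot: [3.127, -0.293, 0.003]
force: [0.0, -0.7, 1.0]
finger_gap: 0.0448
grasp_force: 0.0
464 [-21.33291026  -1.467228   120.9059223 ] [-31.77913406 -11.23487705 117.86494705] [-11.92390156   7.62662628 122.94253831]
```

View pics/w6.png

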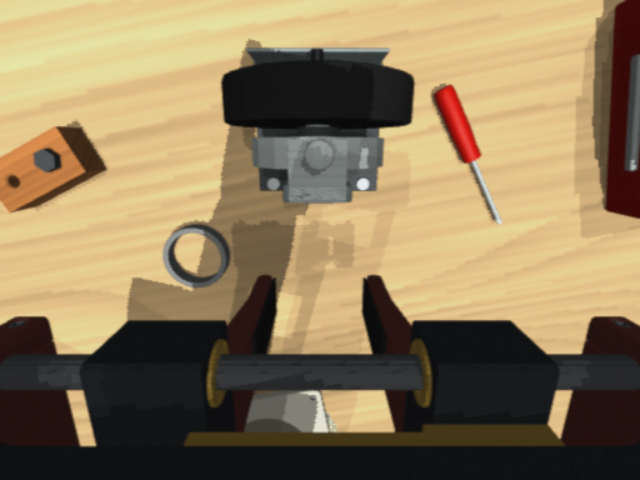

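The knob is seated over the guide at (318,155), with its top at the expected height, and the bolt and tape are undisturbed.

```bash
python3 -c "
from rig import manip
print(manip.finish_job())"
```

```text
the job is handed in; nothing more can be done
None
```

The index hole is at the top under the guide, the pin is seated and released, and the job is handed in at about 26 s of the 72 s; no pass/fail verdict came back.

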